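# Clamp an oil bottle in a cam-lever bottle holder

## Robot

A 6-joint arm with a two-finger parallel gripper is mounted at the origin on a cart in front of the work surface, level with it; the furniture and walls round the work are solid. World frame = base frame: x ahead of the robot, y to its left, z up, the work surface at z = 0. Lengths are in m, angles in rad, forces in N, time in s.
With the tool pointing down it reaches from about 0.275 to 0.725 m from the base axis. Payload 15.9 kg.
Tool frame: the origin (TCP) lies at the very end of the fingers, on their centre line; the grasp point (between the pads) lies 19 mm behind it; z points along the fingers, y is the line along which they close (so a half turn about z gives the same grasp; the last joint's range is limited). The gripper opens to 85 mm and grips with 20 to 120 N. Pads are 22 mm wide; open, the fingers measure 114 mm over their backs; the gripper's body (76 mm by 85 mm) begins 54 mm behind the grasp point. The pads swing forward as they close: fully open they stand 13 mm farther back than shut.
Start: joints at [1.302, 0.213, -0.034, 1.323, 0, 1.571], TCP at [0.133, 0.482, 0.231] pointing down, gripper open.
Joint ranges: [-2.98, 2.98], [-0.74, 1.72], [-1.14, 1.35], [-2.1, 2.04], [-1.57, 1.44], [-3.14, 3.14]. Speed limits (rad/s): [1.89, 1.89, 2.39, 2.57, 3.14, 3.14].

## Interface

Orientations are given as a unit quaternion [x, y, z, w].
In Python, from bench import bot gives the robot as it stands.
- The arm moves only by the tool jog_arm, never from a script. Its argument "series" is a list of rows, each a list of 3 entries, a list of its own where there are three numbers: the closure, from -1 (fully open) to 1 (shut), then the shift along the tool's x, y, z in m, then the turn about the tool's z in degrees. In form: [[hand, [tx, ty, tz], yaw], ...]. A call has 1 to 10 rows; each row is the pose to reach, as a shift and turn from the pose commanded when the call began, along the tool's axes at that moment; what a row does not reach only later rows make up. A row lasts 1/10 s, in which the tool goes at most 50 mm and 8.59 degrees, less where a joint would pass 70% of its speed; a pose out of reach is approached as far as the arm can. A call with a gripper value outside its range is refused whole. The fingers move at their own pace and stop on an object; "newtons" is the grip in N (left out, the last holds). Time passes only in rows, so rows that repeat a pose let the fingers close. It gives the time, the measured TCP pose, the force, the opening and the grip force at its end, in the units of the state.
- bot.state(): the state, without advancing time (a new reading comes with each control period).
- bot.read_camera(name): name is "side" or "top"; returns (picture, depth): 420x560x3 uint8, red, green, blue; 420x560 float32, m along the optical axis (not along the pixel's ray), 0 where there is no reading.
- bot.calibration(name): a dict with "K" (3x3 intrinsics, pixels), "k1" (the pictures are not rectified: a ray, as slopes to the right and down, at radius r is drawn at 1 + k1 r^2 times it, then the intrinsics apply), "origin" and "rotation" of the camera in the world. Camera axes: x right, y down, z forward; pixel columns grow to the right and rows downward; lengths in m; the calibration is good to about 2 mm. A picture is of the moment at which its call begins. calibration takes no time and is no camera call.
- bot.sign_off(): hands the job in; it is judged then, once.
The state is a dict: "t": time; "joints": joint angles; "dq": joint speeds; "joint_efforts": joint torques, N m; "position": TCP position; "tcp_rot": TCP orientation; "wrist_force": force on the tool from outside, world axes, zero at the start; "torque": the same for the moment, N m; "width": finger opening in m; "gripper_force": force on a finger pad.
Only numpy, scipy, OpenCV 4.12 (cv2) and the standard library are available. Lean on these libraries where they do the work, as an engineer would, in place of code of your own. Each camera call takes 0.05 s, during which the arm holds its last target. There are 200 camera calls.

## Task

Fix the oil bottle in the holder so that its cork can later be pulled with one hand: push the sliding jaw in by its black knob until the bottle is stopped by the grey V-block and the jaw's springs are well compressed against it, then throw the red cam lever right over centre to the far side so that it locks the rod, and let go. The bottle must stay upright and remain held by the jaw; do not crush it and do not disturb the jars standing behind.

Things in the scene. Friction and masses are not known exactly. Their poses are not given: they have to be found in the camera images.
- holder: Wooden-based bottle holder, 150 (x) by 410 (y) mm, fixed on the board over the hob. Origin on its underside, below the lever's pivot; z up; +y is the closing direction. Along y: push knob, two aluminium portals with the lever between (y -34 to 34, x -31 to 31, top z 76 mm), sprung jaw, bottle, grey V-block. Rod and bottle stand on its base, 12 mm above the origin
- seat_range (a point): Point on the base's top, 139 mm to +y of the holder's origin: middle of the range in which the V-block is bolted. The block's place differs each time and is not reported: the axis of a bottle seated in it lies within 11 mm of this point along y, at holder x = 0. The end of the jaw's travel must be felt (or seen)
- rod: Steel rod (22 wide, 16 high) in a guide, slides along holder y only. Origin on its underside, below the face of the uncompressed jaw; axes as the holder's. The jaw, a rubber-faced plate 60 wide, top 58 mm up, gives 12 mm on springs (0.8 N at first touch, 3.2 N fully in, then solid). Lever open: the rod drags with about 5 to 11 N and stays where left. Lever closed: locked
- push_knob (a point): Centre of the black round knob on the rod's tail, to be pinched from above or pushed: 28 mm diameter, from 16 mm below to 16 mm above this point (rod's top 26 mm below). 245 mm behind (-y of) the jaw face; starts 167 to 177 mm to -y of the lever's pivot; the push takes about 30 to 75 mm
- lever (a joint): Red cam lever's angle (rad): 0 = open (start), toward holder -x (robot's side), 20 deg above level; grows as it rises and swings over to +x; 1.22 upright; 2.618 closed at its stop on the far side, 10 deg above level. It resists (to about 3 to 4 N at the barrel); short of dead centre (2.28) it springs back, within 0.1 of it it may stick, from 2.4 on it snaps shut by itself
- lever_barrel (a point): Centre of the red barrel grip at the lever's free end: 20 mm diameter, 40 mm long along holder y (parallel to the pivot), 95 mm from the pivot. Pinched by its two ends from above it turns between the fingers through the whole swing, but it creeps back between them under the spring by up to 25 mm (at 60 N grip): lead it, or press it down from above at the end
- lever_pivot (a point): Centre of the lever's steel pin (hinge along holder y), above the holder's origin, 48 mm above its underside when open. The pin is sprung: the cam lifts it as the lever swings, by about 3 mm at 0.65 rad, 6 mm at 1.2 rad, 9 mm at 2.3 rad
- bottle: Small oil bottle with cork, 47 mm diameter, 112 mm high, 0.17 kg. Origin: centre of its underside, z up. Stands loosely on the holder's base between jaw and V-block, axis at holder y = 106 to 114 mm at the start
- salt_shaker: Salt shaker, 44 mm diameter, 90 mm high, standing behind the holder; leave alone. Origin: centre of its underside
- spice_jar: Spice jar with a yellow cap, 45 mm diameter, 100 mm high, standing behind the holder; leave alone. Origin: centre of its underside
- spice_jar_blue: Spice jar with white cap and blue label, 47 mm diameter, 98 mm high, standing behind the holder; leave alone. Origin: centre of its underside
- cam_pin: The sprung pin that carries the cam lever; origin at the lever's pivot. Through it the cam bears on the rod with about 3 N when open and about 65 N when locked. Not to be handled

How it is judged:
By the outcome, as a careful person would: the job done as asked, in the order asked, and still so for the second after the job is handed in, with the robot touching nothing.
It also fails if it takes over 61 s, if anything falls off the work surface, if the arm or the gripper's body presses on something with over 40 N, if the wrist force passes 120 N, or if a joint passes its speed limit or range.

## Working session

There is one attempt and no reset: what is moved stays moved. The work goes in short steps, Python scripts to look and compute and a tool call to move; the robot and the scene stay as the last step left them, time stands still between calls to the robot, and variables do not carry over. Pictures are saved under pics/ and viewed, at most 10 in all, crops included, and the job is handed in when it is done.

Besides the shell and the picture viewer there is one more tool, called after "Call:" as name([rows], argument=value, ...), one row to a line, values as JSON. jog_arm: Moves the arm, as the interface text tells. Its arguments: {"type":"object","properties":{"series":{"type":"array","items":{"type":"array"}},"newtons":{"type":"number"}},"required":["series"]}

```bash
mkdir -p pics
cat > h.py <<'E'
import numpy as np, cv2
from bench import bot
def cap(n):
    p,d=bot.read_camera(n); np.savez('/tmp/%s.npz'%n,p=p,d=d); return p,d
def world(n,d):
    c=bot.calibration(n);K=np.array(c['K']);H,W=d.shape
    u,v=np.meshgrid(np.arange(W),np.arange(H))
    x=(u-K[0,2])/K[0,0];y=(v-K[1,2])/K[1,1]
    a,b=x.copy(),y.copy()
    for _ in range(8):
        s=1+c['k1']*(a*a+b*b);a=x/s;b=y/s
    P=np.stack([a*d,b*d,d],-1)
    return P@np.array(c['rotation']).T+np.array(c['origin'])
E
python3 - <<'E'
from h import *
s=bot.state();print(s)
ps=[]
for n in('side','top'):
    p,d=cap(n);c=bot.calibration(n);print(n,c)
    cv2.imwrite('pics/%s0.png'%n,cv2.cvtColor(p,cv2.COLOR_RGB2BGR))
E
```

```text
{'t': 0.0, 'joints': array([ 1.30200298e+00,  2.13367081e-01, -3.50219188e-02,  1.32350248e+00,
        1.42607425e-05,  1.57081471e+00]), 'dq': array([0.00013645, 0.00083176, 0.00049048, 0.00013107, 0.0005772 ,
       0.00047964]), 'joint_efforts': array([-2.50649879e-03, -6.86158490e+01,  4.87112439e+01,  1.75586011e-02,
       -2.57620823e-04,  3.71373528e-05]), 'position': array([0.13269359, 0.48173421, 0.23082546]), 'tcp_rot': array([ 1.34001541e-01,  9.90980972e-01, -5.41683319e-04, -8.04321215e-05]), 'wrist_force': array([ 0.11562307, -0.03352385, -0.44987954]), 'torque': array([-0.0470441 ,  0.01136467, -0.06253212]), 'gripper_force': 0.0, 'width': 0.08536039749150941}
side {'K': array([[391.82502776,   0.        , 278.88379544],
       [  0.        , 391.82502776, 209.5996738 ],
       [  0.        ,   0.        ,   1.        ]]), 'k1': -0.06046423365593343, 'origin': array([0.53208689, 0.62406256, 0.60761651]), 'rotation': array([-0.05402587,  0.87466057, -0.4812885 ,  0.02028474])}
top {'K': array([[425.74547348,   0.        , 274.57453709],
       [  0.        , 425.74547348, 211.32833815],
       [  0.        ,   0.        ,   1.        ]]), 'k1': -0.0810089325085963, 'origin': array([ 0.59028644, -0.08912124,  0.96820095]), 'rotation': array([-0.70562819,  0.70847471, -0.01138146,  0.00478549])}
```

View pics/top0.png

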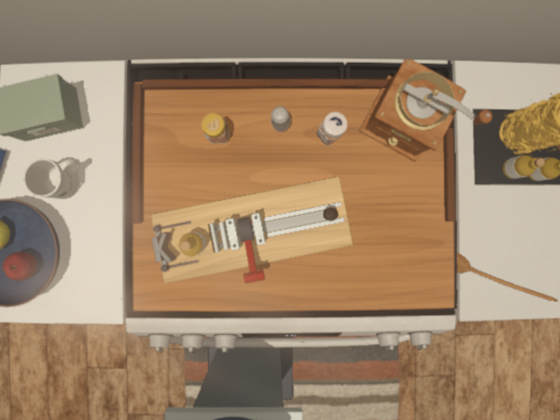

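View pics/side0.png

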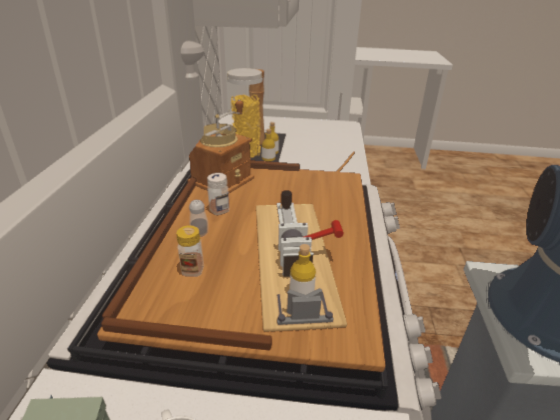

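```bash
sed -i 's/^import numpy as np, cv2/import numpy as np, cv2\nfrom scipy.spatial.transform import Rotation as R/; s/np.array(c\[.rotation.\]).T/R.from_quat(c["rotation"]).as_matrix().T/' h.py
python3 - <<'E'
from h import *
W={};I={}
for n in('side','top'):
    z=np.load('/tmp/%s.npz'%n);I[n]=z['p'];W[n]=world(n,z['d'])
top=W['top'];p=I['top'].astype(int)
def q(n,u,v,r=1):
    a=W[n][v-r:v+r+1,u-r:u+r+1].reshape(-1,3);return np.median(a,0).round(4)
for nm,u,v in[('board',200,280),('base',290,250),('c1',155,217),('c2',338,182),('c3',349,241),('c4',165,278),('knob',331,213),('barrel',254,277),('portalL',232,234),('portalR',258,228),('cork',188,242),('bottle',192,248),('yellow',213,122),('salt',280,116),('blue',335,122),('rodR',315,216),('rodL',270,226)]: print(nm,q('top',u,v))
for n in W:
    w=W[n];c=I[n].astype(int);r,g,b=c[...,0],c[...,1],c[...,2]
    roi=(w[...,0]>.25)&(w[...,0]<.75)&(w[...,1]>-.35)&(w[...,1]<.25)
    red=(r>90)&(g<50)&(b<50)&roi&(w[...,2]>.03)
    P=w[red];print(n,'red',len(P),P.min(0).round(3),P.max(0).round(3))
    blk=(r<55)&(g<55)&(b<55)&roi&(w[...,2]>.05)
    P=w[blk];k=P[P[:,1]<-.12] if len(P) else P;print('blk knob',len(k),k.min(0).round(3),k.max(0).round(3),np.median(k,0).round(3)) if len(k) else None
t=I['top'][150:300,130:370];cv2.imwrite('pics/topc.png',cv2.cvtColor(cv2.resize(t,None,fx=3.3,fy=3.3,interpolation=cv2.INTER_CUBIC),cv2.COLOR_RGB2BGR))
E
```

```text
board [0.4645 0.0628 0.0561]
base [ 0.5289 -0.1298  0.0676]
c1 [0.5998 0.1567 0.067 ]
c2 [ 0.6726 -0.2326  0.0687]
c3 [ 0.5473 -0.255   0.0684]
c4 [0.4704 0.1348 0.0679]
knob [ 0.6058 -0.209   0.127 ]
barrel [ 0.4825 -0.0567  0.1462]
portalL [ 0.5653 -0.0132  0.133 ]
portalR [ 0.5768 -0.0643  0.132 ]
cork [0.5518 0.0653 0.1738]
bottle [0.5388 0.0616 0.1451]
yellow [0.7813 0.0212 0.1562]
salt [ 0.7951 -0.1082  0.1454]
blue [ 0.7811 -0.2143  0.1549]
rodR [ 0.6004 -0.1814  0.0837]
rodL [ 0.5801 -0.0878  0.0829]
side red 175 [ 0.47  -0.068  0.123] [ 0.531 -0.033  0.15 ]
blk knob 4 [ 0.601 -0.2    0.109] [ 0.608 -0.194  0.12 ] [ 0.605 -0.197  0.116]Traceback (most recent call last):
  File "<stdin>", line 13, in <module>
    return umr_minimum(a, axis, None, out, keepdims, initial, where)
ValueError: zero-size array to reduction operation minimum which has no identity
```

```bash
cat > fit.py <<'E'
from h import *
z=np.load('/tmp/top.npz');p=z['p'].astype(int);w=world('top',z['d'])
roi=(w[...,0]>.42)&(w[...,0]<.72)&(w[...,1]>-.32)&(w[...,1]<.25)
def rect(m): return cv2.minAreaRect((w[m][:,:2]*1000).astype(np.float32))
m=roi&(w[...,2]>.0625)&(w[...,2]<.0745);m=cv2.morphologyEx(m.astype(np.uint8),cv2.MORPH_OPEN,np.ones((3,3)))>0
print('base',rect(m),w[m][:,:2].mean(0))
P=w[roi&(w[...,2]>.118)&(w[...,2]<.135)&(w[...,1]<-.15)];print('knob',len(P),P.min(0),P.max(0),P.mean(0),rect(roi&(w[...,2]>.118)&(w[...,2]<.135)&(w[...,1]<-.15)))
P=w[roi&(w[...,2]>.125)&(w[...,2]<.138)&(w[...,1]>-.1)&(w[...,1]<.03)&(w[...,0]>.53)];print('portals',len(P),rect(roi&(w[...,2]>.127)&(w[...,2]<.138)&(w[...,1]>-.1)&(w[...,1]<.03)&(w[...,0]>.53)))
m=roi&(w[...,2]>.138)&(w[...,2]<.152)&(w[...,1]<.0)&(w[...,0]<.52);print('barrel',rect(m))
m=roi&(w[...,2]>.163)&(w[...,2]<.19);print('cork',rect(m),w[m].mean(0))
m=roi&(w[...,2]>.08)&(w[...,2]<.088)&(w[...,1]<-.08)&(w[...,1]>-.19)&(w[...,0]>.55);print('rod',rect(m))
m=roi&(w[...,2]>.118)&(w[...,2]<.133)&(w[...,1]>-.01)&(w[...,1]<.05);print('jaw?',rect(m))
t=z['p'][150:300,130:370];cv2.imwrite('pics/topc.png',cv2.cvtColor(cv2.resize(t,None,fx=3.3,fy=3.3,interpolation=cv2.INTER_CUBIC),cv2.COLOR_RGB2BGR))
E
python3 fit.py
```

```text
base ((572.28173828125, -48.81401062011719), (150.48428344726562, 409.6683654785156), 11.207517623901367) [ 0.57469618 -0.05458653]
knob 152 [ 0.59186337 -0.22256046  0.11864846] [ 0.61780754 -0.19561035  0.13054391] [ 0.60402702 -0.20872207  0.12602557] ((604.8443603515625, -209.09481811523438), (26.9600830078125, 25.911651611328125), 89.73306274414062)
portals 861 ((567.1224365234375, -22.692337036132812), (61.7418098449707, 99.1746597290039), 11.08426570892334)
barrel ((484.4064636230469, -55.32201385498047), (23.207929611206055, 39.64232635498047), 12.662424087524414)
cork ((544.89892578125, 69.43687438964844), (21.115570068359375, 16.6810245513916), 3.1656298637390137) [0.54543913 0.06897815 0.17502548]
rod ((589.3911743164062, -134.6318817138672), (40.51195526123047, 115.92105865478516), 11.041077613830566)
jaw? ((562.0446166992188, 20.215837478637695), (59.10692596435547, 65.46060180664062), 89.81652069091797)
```

View pics/topc.png

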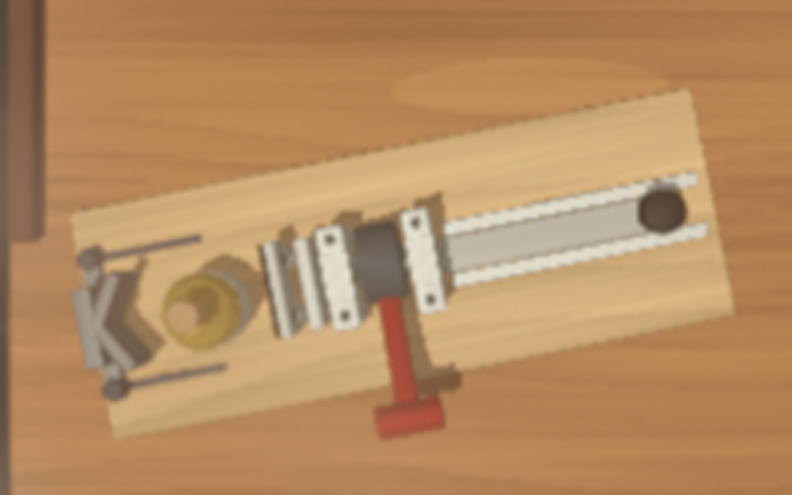

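The top crop shows the holder turned about 11°. The knob is at crop (662,210), the open lever barrel at (410,418), the bottle at (200,310) and the V-block at (110,320). Next I'll go above the knob.

```bash
cat >> h.py <<'E'
TH=np.radians(11.15);PIV=np.array([.5702,-.0384,.104])
def hw(x,y,z): # holder coords -> world (z world)
    return np.array([PIV[0]+x*np.cos(TH)-y*np.sin(TH),PIV[1]+x*np.sin(TH)+y*np.cos(TH),z])
def wh(p):
    d=np.array(p[:2])-PIV[:2];c,s=np.cos(TH),np.sin(TH);return np.array([d[0]*c+d[1]*s,-d[0]*s+d[1]*c,p[2]]).round(4)
def rel(p,s=None):
    s=s or bot.state();M=R.from_quat(s['tcp_rot']).as_matrix()
    h=np.degrees(np.arctan2(M[1,1],M[0,1]));print('shift',(M.T@(p-s['position'])).round(4),'yaw',round(-(101.15-h),2),'tilt',M[:,2].round(3))
E
python3 -c "
from h import *
rel(hw(0,-.174,.20))"
```

```text
shift [-0.6377 -0.5409  0.0314] yaw -26.55 tilt [-0.    -0.001 -1.   ]
```

Call:
jog_arm([
  [-1, [-0.638, -0.541, 0], -26.55],
  [-1, [-0.638, -0.541, 0], -26.55],
  [-1, [-0.638, -0.541, 0], -26.55],
  [-1, [-0.638, -0.541, 0], -26.55],
  [-1, [-0.638, -0.541, 0], -26.55],
  [-1, [-0.638, -0.541, 0], -26.55],
  [-1, [-0.638, -0.541, 0], -26.55],
  [-1, [-0.638, -0.541, 0], -26.55],
  [-1, [-0.638, -0.541, 0], -26.55],
  [-1, [-0.638, -0.541, 0], -26.55],
], newtons=40)

```text
t: 1.1
position: [0.4081, 0.0778, 0.2314]
tcp_rot: [-0.097, 0.995, 0.0, 0.0]
wrist_force: [1.6, 2.0, 0.5]
width: 0.0854
gripper_force: 0.0
```

```bash
python3 -c "
from h import *
rel(hw(0,-.174,.23))"
```

```text
shift [-0.1366 -0.3193  0.0014] yaw -0.01 tilt [ 0.  0. -1.]
```

Call:
jog_arm([
  [-1, [-0.137, -0.319, 0], 0],
  [-1, [-0.137, -0.319, 0], 0],
  [-1, [-0.137, -0.319, 0], 0],
  [-1, [-0.137, -0.319, 0], 0],
  [-1, [-0.137, -0.319, 0], 0],
  [-1, [-0.137, -0.319, 0], 0],
  [-1, [-0.137, -0.319, 0], 0],
  [-1, [-0.137, -0.319, 0], 0],
  [-1, [-0.137, -0.319, 0], 0],
  [-1, [-0.137, -0.319, 0], 0],
])

```text
t: 2.1
position: [0.6032, -0.2059, 0.2314]
tcp_rot: [-0.097, 0.995, 0.0, -0.0]
wrist_force: [0.3, 0.9, -0.3]
width: 0.0855
gripper_force: 0.0
```

```bash
python3 -c "
from h import *
rel(hw(0,-.174,.097))"
```

```text
shift [-1.000e-04 -3.400e-03  1.344e-01] yaw 0.02 tilt [-0.  0. -1.]
```

Call:
jog_arm([
  [-1, [0, -0.003, 0.05], 0],
  [-1, [0, -0.003, 0.1], 0],
  [-1, [0, -0.003, 0.125], 0],
  [-1, [0, -0.003, 0.134], 0],
  [-1, [0, -0.003, 0.134], 0],
  [0, [0, -0.003, 0.134], 0],
  [0.3, [0, -0.003, 0.134], 0],
  [0.3, [0, -0.003, 0.134], 0],
  [0.6, [0, -0.003, 0.134], 0],
  [0.6, [0, -0.003, 0.134], 0],
], newtons=30)

```text
t: 3.1
position: [0.6046, -0.2094, 0.0983]
tcp_rot: [-0.097, 0.995, -0.0, 0.001]
wrist_force: [-1.4, 2.2, 8.2]
width: 0.0269
gripper_force: 29.4
```

```bash
python3 -c "
from h import *
rel(hw(0,-.174,.097));print(wh(bot.state()['position']))
p,d=cap('side');cv2.imwrite('pics/s1.png',cv2.cvtColor(cv2.resize(p[120:340,180:420],None,fx=2.5,fy=2.5),cv2.COLOR_RGB2BGR))"
```

```text
shift [0.0007 0.0005 0.0013] yaw 0.0 tilt [ 0.001  0.    -1.   ]
[ 0.0007 -0.1745  0.0983]
```

View pics/s1.png

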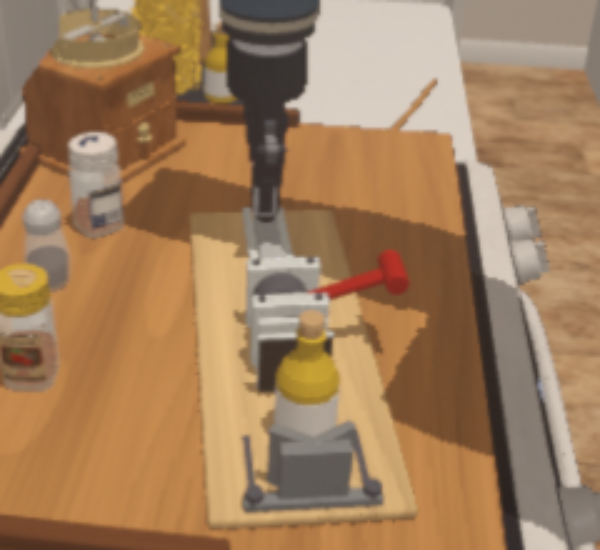

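The gripper holds the knob, seen at about (265,205), and the jaw and bottle are untouched. Now I'll push and feel.

Call:
jog_arm([
  [0.6, [0, 0.004, 0], 0],
  [0.6, [0, 0.008, 0], 0],
  [0.6, [0, 0.012, 0], 0],
  [0.6, [0, 0.016, 0], 0],
  [0.6, [0, 0.02, 0], 0],
  [0.6, [0, 0.024, 0], 0],
  [0.6, [0, 0.028, 0], 0],
  [0.6, [0, 0.032, 0], 0],
])

```text
t: 3.95
position: [0.5988, -0.1798, 0.0983]
tcp_rot: [-0.097, 0.995, -0.002, 0.001]
wrist_force: [2.3, -12.1, 2.0]
width: 0.0272
gripper_force: 29.7
```

Call:
jog_arm([
  [0.6, [0, 0.001, 0], 0],
  [0.6, [0, 0.002, 0], 0],
  [0.6, [0, 0.003, 0], 0],
  [0.6, [0, 0.004, 0], 0],
])

```text
t: 4.35
position: [0.5981, -0.1759, 0.0983]
tcp_rot: [-0.097, 0.995, -0.002, 0.001]
wrist_force: [2.1, -11.5, 2.2]
width: 0.0272
gripper_force: 29.7
```

Call:
jog_arm([
  [0.6, [0, 0.001, 0], 0],
  [0.6, [0, 0.002, 0], 0],
  [0.6, [0, 0.003, 0], 0],
  [0.6, [0, 0.004, 0], 0],
])

```text
t: 4.75
position: [0.5973, -0.172, 0.0983]
tcp_rot: [-0.097, 0.995, -0.002, 0.001]
wrist_force: [2.0, -12.7, 2.2]
width: 0.0269
gripper_force: 29.7
```

```bash
cat > look.py <<'E'
from h import *
import sys
s=bot.state();print('tcp holder',wh(s['position']),'F along y',round(float(-s['wrist_force'][0]*np.sin(TH)+s['wrist_force'][1]*np.cos(TH)),2),s['wrist_force'].round(1))
p,d=cap('top');w=world('top',d)
roi=(w[...,0]>.42)&(w[...,0]<.72)&(w[...,1]>0.02)&(w[...,1]<.25)
m=roi&(w[...,2]>.163)&(w[...,2]<.19);P=w[m]
if len(P): print('cork',wh(P.mean(0)),len(P))
# jaw front extent & knob etc: profile of heights along holder y near x=+-0.02
H=np.array([wh(q) for q in w[roi]]);
j=H[(abs(H[:,0])<.028)&(H[:,2]>.118)&(H[:,2]<.132)&(H[:,1]<.125)]
print('jaw pts y',np.percentile(j[:,1],[2,50,90,98]).round(4))
E
python3 look.py
```

```text
tcp holder [ 0.0008 -0.1364  0.0983] F along y -12.85 [  2.  -12.7   2.2]
cork [-0.0039  0.127   0.1758] 107
jaw pts y [0.0791 0.0986 0.1111 0.1211]
```

Call:
jog_arm([
  [0.6, [0, 0.001, 0], 0],
  [0.6, [0, 0.002, 0], 0],
  [0.6, [0, 0.003, 0], 0],
  [0.6, [0, 0.003, 0], 0],
])

```text
t: 5.2
position: [0.5967, -0.1689, 0.0983]
tcp_rot: [-0.097, 0.995, -0.002, 0.001]
wrist_force: [2.1, -10.4, 2.8]
width: 0.0268
gripper_force: 29.7
```

```bash
python3 look.py; python3 -c "
from h import *
p,d=cap('side');cv2.imwrite('pics/s2.png',cv2.cvtColor(cv2.resize(p[200:340,230:370],None,fx=4,fy=4,interpolation=cv2.INTER_CUBIC),cv2.COLOR_RGB2BGR))"
```

```text
tcp holder [ 0.0008 -0.1332  0.0983] F along y -10.64 [  2.1 -10.4   2.8]
cork [-0.004   0.1301  0.1753] 113
jaw pts y [0.0823 0.1017 0.1139 0.1216]
```

View pics/s2.png

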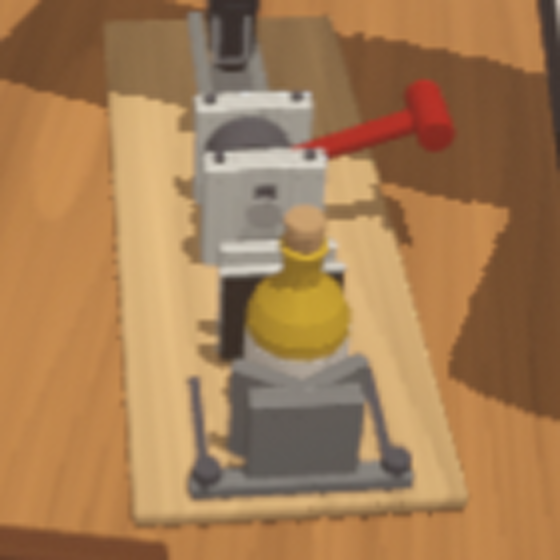

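The bottle, with its cork at (303,230), is still moving with the jaw and is not yet seated.

Call:
jog_arm([
  [0.6, [0, 0.001, 0], 0],
  [0.6, [0, 0.002, 0], 0],
  [0.6, [0, 0.003, 0], 0],
  [0.6, [0, 0.004, 0], 0],
])

```text
t: 5.7
position: [0.596, -0.1652, 0.0983]
tcp_rot: [-0.097, 0.995, -0.002, 0.001]
wrist_force: [2.5, -11.3, 2.2]
width: 0.0268
gripper_force: 29.7
```

```bash
python3 look.py
```

```text
tcp holder [ 0.0008 -0.1294  0.0983] F along y -11.59 [  2.5 -11.3   2.2]
cork [-0.004   0.1336  0.1752] 117
jaw pts y [0.086  0.105  0.1168 0.1226]
```

Call:
jog_arm([
  [0.6, [0, 0.001, 0], 0],
  [0.6, [0, 0.002, 0], 0],
  [0.6, [0, 0.003, 0], 0],
  [0.6, [0, 0.004, 0], 0],
])

```text
t: 6.15
position: [0.5952, -0.1612, 0.0983]
tcp_rot: [-0.097, 0.995, -0.002, 0.001]
wrist_force: [2.1, -12.8, 2.5]
width: 0.0272
gripper_force: 29.7
```

```bash
python3 look.py
```

```text
tcp holder [ 0.0008 -0.1253  0.0983] F along y -13.0 [  2.1 -12.8   2.5]
cork [-0.0039  0.1376  0.1751] 116
jaw pts y [0.0901 0.1088 0.1198 0.1235]
```

Call:
jog_arm([
  [0.6, [0, 0.001, 0], 0],
  [0.6, [0, 0.002, 0], 0],
  [0.6, [0, 0.003, 0], 0],
  [0.6, [0, 0.004, 0], 0],
])

```text
t: 6.6
position: [0.5944, -0.1573, 0.0983]
tcp_rot: [-0.097, 0.995, -0.002, 0.001]
wrist_force: [2.3, -12.3, 2.3]
width: 0.0268
gripper_force: 29.8
```

```bash
python3 look.py
```

```text
tcp holder [ 0.0008 -0.1213  0.0983] F along y -12.57 [  2.3 -12.3   2.3]
cork [-0.0038  0.14    0.1751] 118
jaw pts y [0.0941 0.1106 0.1199 0.1234]
```

Call:
jog_arm([
  [0.6, [0, 0.001, 0], 0],
  [0.6, [0, 0.002, 0], 0],
  [0.6, [0, 0.003, 0], 0],
  [0.6, [0, 0.004, 0], 0],
])

```text
t: 7.05
position: [0.5937, -0.1535, 0.0983]
tcp_rot: [-0.097, 0.995, -0.002, 0.001]
wrist_force: [2.6, -13.3, 2.0]
width: 0.0273
gripper_force: 29.8
```

```bash
python3 look.py
```

```text
tcp holder [ 0.0008 -0.1174  0.0983] F along y -13.54 [  2.6 -13.3   2. ]
cork [-0.0038  0.14    0.1752] 117
jaw pts y [0.098  0.111  0.1205 0.1237]
```

Call:
jog_arm([
  [0.6, [0, 0.001, 0], 0],
  [0.6, [0, 0.002, 0], 0],
  [0.6, [0, 0.003, 0], 0],
  [0.6, [0, 0.003, 0], 0],
])

```text
t: 7.5
position: [0.5931, -0.1504, 0.0983]
tcp_rot: [-0.097, 0.995, -0.002, 0.001]
wrist_force: [2.2, -12.0, 2.2]
width: 0.0269
gripper_force: 29.7
```

```bash
python3 look.py
```

```text
tcp holder [ 0.0008 -0.1144  0.0983] F along y -12.18 [  2.2 -12.    2.2]
cork [-0.0038  0.1399  0.175 ] 119
jaw pts y [0.1013 0.111  0.1208 0.1235]
```

Call:
jog_arm([
  [0.6, [0, 0.001, 0], 0],
  [0.6, [0, 0.002, 0], 0],
  [0.6, [0, 0.002, 0], 0],
])

```text
t: 7.85
position: [0.5929, -0.1495, 0.0983]
tcp_rot: [-0.096, 0.995, -0.003, 0.001]
wrist_force: [3.5, -19.7, 0.5]
width: 0.027
gripper_force: 30.1
```

Call:
jog_arm([
  [0.2, [0, 0, 0], 0],
  [-0.2, [0, 0, 0], 0],
  [-1, [0, 0, 0], 0],
  [-1, [0, 0, 0], 0],
  [-1, [0, 0, 0], 0],
  [-1, [0, 0, 0], 0],
  [-1, [0, 0, -0.05], 0],
  [-1, [0, 0, -0.1], 0],
  [-1, [0, 0, -0.1], 0],
  [-1, [0, 0, -0.1], 0],
])

```text
t: 8.85
position: [0.5925, -0.1469, 0.1986]
tcp_rot: [-0.097, 0.995, -0.0, 0.001]
wrist_force: [1.2, -0.1, -1.5]
width: 0.085
gripper_force: 0.0
```

```bash
python3 look.py
python3 - <<'E'
from h import *
p,d=cap('top');w=world('top',d)
c=p.astype(int);roi=(w[...,0]>.42)&(w[...,0]<.72)&(w[...,1]>-.3)&(w[...,1]<.1)
P=w[roi&(w[...,2]>.12)&(w[...,2]<.131)&(w[...,1]<-.1)];print('knob',len(P),[wh(q) for q in (P.mean(0),)] if len(P) else 0)
m=roi&(w[...,2]>.138)&(w[...,2]<.152)&(w[...,1]<.0)&(w[...,0]<.52);P=w[m];print('barrel',len(P),[wh(q) for q in(P.min(0),P.mean(0),P.max(0))])
rel(hw(-.0893,0,.20));rel(hw(-.0893,0,.12))
E
```

```text
tcp holder [ 0.0009 -0.1107  0.1986] F along y -0.32 [ 1.2 -0.1 -1.5]
cork [-0.0037  0.1401  0.1751] 123
jaw pts y [0.1018 0.1112 0.1203 0.1239]
knob 0 0
barrel 48 [array([-0.0996,  0.0127,  0.1387]), array([-0.0873,  0.0154,  0.1437]), array([-0.0782,  0.0189,  0.148 ])]
shift [ 0.0892  0.1102 -0.0034] yaw 0.0 tilt [-0.001  0.    -1.   ]
shift [0.089  0.1102 0.0766] yaw 0.0 tilt [-0.001  0.    -1.   ]
```

The jaw bottomed out: about 20 N at the knob, with the bottle seated and still. Now the lever barrel.

Call:
jog_arm([
  [-1, [0.045, 0.055, -0.003], 0],
  [-1, [0.089, 0.11, -0.003], 0],
  [-1, [0.089, 0.11, -0.003], 0],
  [-1, [0.089, 0.11, -0.003], 0],
  [-1, [0.089, 0.11, 0.04], 0],
  [-1, [0.089, 0.11, 0.079], 0],
  [-1, [0.089, 0.11, 0.079], 0],
  [-1, [0.089, 0.11, 0.079], 0],
])

```text
t: 9.75
position: [0.4827, -0.0561, 0.1184]
tcp_rot: [-0.097, 0.995, 0.0, -0.001]
wrist_force: [0.1, -0.5, 1.0]
width: 0.0852
gripper_force: 0.0
```

Call:
jog_arm([
  [-0.2, [0, 0, 0], 0],
  [0, [0, 0, 0], 0],
  [0.3, [0, 0, 0], 0],
  [0.3, [0, 0, 0], 0],
  [0.3, [0, 0, 0], 0],
  [0.3, [0, 0, 0], 0],
], newtons=60)

```text
t: 10.35
position: [0.4837, -0.0558, 0.1193]
tcp_rot: [-0.097, 0.995, 0.0, 0.001]
wrist_force: [-3.0, 3.1, 7.9]
width: 0.0387
gripper_force: 63.1
```

Run:
```python
from h import *
s=bot.state();print(wh(s['position']))
# arc rows: grasp offset to current; angle a from -x side
def bar(a):
    A=np.pi-np.radians(20)-a; l=np.interp(a,[0,.65,1.2,2.3,2.618],[0,.003,.006,.009,.009])
    return np.array([.095*np.cos(A),.095*np.sin(A)+l])
b0=bar(0)
for a in np.arange(.2,2.81,.2):
    d=bar(a)-b0;print(round(a,2),'tool x',round(-d[0],4),'z',round(-d[1],4))
p,d=cap('side');cv2.imwrite('pics/s3.png',cv2.cvtColor(cv2.resize(p[160:340,230:400],None,fx=3,fy=3,interpolation=cv2.INTER_CUBIC),cv2.COLOR_RGB2BGR))
```

```text
[-0.0883 -0.0003  0.1193]
0.2 tool x -0.0082 z -0.018
0.4 tool x -0.0197 z -0.034
0.6 tool x -0.0339 z -0.0475
0.8 tool x -0.0504 z -0.058
1.0 tool x -0.0684 z -0.0651
1.2 tool x -0.0872 z -0.0685
1.4 tool x -0.1061 z -0.0675
1.6 tool x -0.1244 z -0.0629
1.8 tool x -0.1412 z -0.0547
2.0 tool x -0.156 z -0.0433
2.2 tool x -0.1681 z -0.0293
2.4 tool x -0.177 z -0.0128
2.6 tool x -0.1825 z 0.0053
2.8 tool x -0.1843 z 0.0242
```

View pics/s3.png

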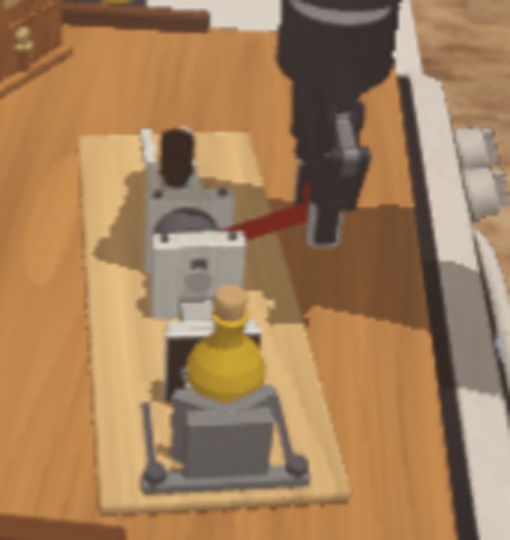

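The fingers have the barrel by its ends, at about (320,210). Now the swing.

Call:
jog_arm([
  [0.3, [-0.008, 0, -0.018], 0],
  [0.3, [-0.02, 0, -0.034], 0],
  [0.3, [-0.034, 0, -0.047], 0],
  [0.3, [-0.05, 0, -0.058], 0],
  [0.3, [-0.068, 0, -0.065], 0],
  [0.3, [-0.087, 0, -0.068], 0],
  [0.3, [-0.106, 0, -0.067], 0],
  [0.3, [-0.124, 0, -0.063], 0],
  [0.3, [-0.141, 0, -0.055], 0],
], newtons=80)

```text
t: 11.3
position: [0.6215, -0.0285, 0.1736]
tcp_rot: [-0.097, 0.995, 0.0, -0.001]
wrist_force: [-7.7, 0.9, 1.8]
width: 0.0377
gripper_force: 79.6
```

Run:
```python
from h import *
s=bot.state();print(wh(s['position']),s['wrist_force'])
for n in('top','side'):
    p,d=cap(n);w=world(n,d);c=p.astype(int);r,g,b=c[...,0],c[...,1],c[...,2]
    P=w[(r>80)&(g<45)&(b<50)&(w[...,2]>.1)&(w[...,0]>.4)&(w[...,0]<.75)&(abs(w[...,1])<.2)]
    H=np.array([wh(q) for q in P]);print(n,len(H),H.min(0),H.max(0),H[H[:,2]>H[:,2].max()-.02].mean(0)) if len(H) else print(n,0)
```

```text
[ 0.0523 -0.0002  0.1736] [-7.72324854  0.90580211  1.83848648]
top 0
side 126 [ 0.0051 -0.1099  0.1004] [0.0402 0.0218 0.2083] [0.03562292 0.01300625 0.20290208]
```

Call:
jog_arm([
  [0.3, [-0.016, 0, 0.011], 0],
  [0.3, [-0.029, 0, 0.025], 0],
  [0.3, [-0.039, 0, 0.042], 0],
  [0.3, [-0.044, 0, 0.058], 0],
  [0.3, [-0.045, 0, 0.07], 0],
  [0.3, [-0.044, 0, 0.08], 0],
  [0.3, [-0.044, 0, 0.08], 0],
  [0.3, [-0.044, 0, 0.08], 0],
])

```text
t: 12.2
position: [0.6695, -0.0192, 0.0959]
tcp_rot: [-0.098, 0.995, 0.0, 0.005]
wrist_force: [24.0, 9.1, 6.7]
width: 0.0378
gripper_force: 98.8
```

```bash
cat > red.py <<'E'
from h import *
import sys
s=bot.state();print(wh(s['position']),s['wrist_force'].round(1))
for n in('top','side'):
    p,d=cap(n);w=world(n,d);c=p.astype(int);r,g,b=c[...,0],c[...,1],c[...,2]
    P=w[(r>80)&(g<45)&(b<50)&(w[...,2]>.08)&(w[...,0]>.4)&(w[...,0]<.75)&(abs(w[...,1])<.1)]
    if len(P): 
        H=np.array([wh(q) for q in P]);print(n,len(H),H.min(0),H.max(0),H[H[:,0]>H[:,0].max()-.018].mean(0))
if len(sys.argv)>1: cv2.imwrite(sys.argv[1],cv2.cvtColor(cv2.resize(p[140:340,150:400],None,fx=3,fy=3,interpolation=cv2.INTER_CUBIC),cv2.COLOR_RGB2BGR))
E
python3 red.py pics/s4.png
```

```text
[ 0.1011 -0.0004  0.0959] [24.   9.1  6.7]
side 128 [ 0.0234 -0.0023  0.1226] [0.0878 0.0209 0.1461] [0.08083333 0.00923529 0.13855686]
```

View pics/s4.png

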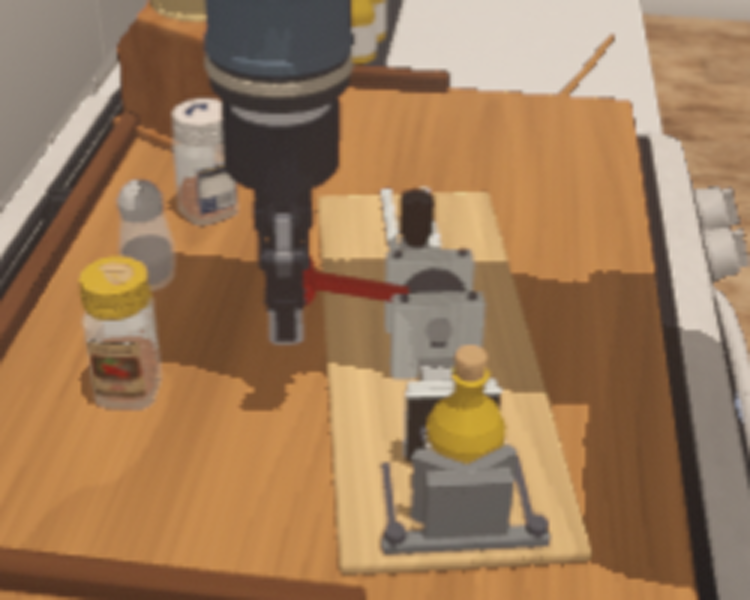

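The lever has gone over to the far side, with its barrel between the fingers at about (290,290). I'll release, lift and check.

Call:
jog_arm([
  [0, [0, 0, 0], 0],
  [-0.5, [0, 0, 0], 0],
  [-1, [0, 0, 0], 0],
  [-1, [0, 0, 0], 0],
  [-1, [0, 0, 0], 0],
  [-1, [0, 0, 0], 0],
  [-1, [0, 0, -0.05], 0],
  [-1, [0, 0, -0.1], 0],
  [-1, [0, 0, -0.12], 0],
  [-1, [0, 0, -0.12], 0],
])

```text
t: 13.3
position: [0.6662, -0.0203, 0.2171]
tcp_rot: [-0.097, 0.995, -0.0, 0.003]
wrist_force: [0.5, 0.2, 0.1]
width: 0.0855
gripper_force: 0.0
```

```bash
python3 red.py pics/s5.png; python3 look.py
```

```text
[ 0.0977 -0.0008  0.2171] [0.5 0.2 0.1]
side 192 [ 0.0277 -0.0142  0.1201] [0.0982 0.0224 0.1409] [0.09059579 0.00821684 0.13454842]
tcp holder [ 0.0963 -0.0005  0.2131] F along y -0.28 [-0.2 -0.3 -1.5]Traceback (most recent call last):
  File "look.py", line 11, in <module>
    print('jaw pts y',np.percentile(j[:,1],[2,50,90,98]).round(4))
                      ~~~~~~~~~~~~~^^^^^^^^^^^^^^^^^^^^^
    return _quantile_unchecked(
        a, q, axis, out, overwrite_input, method, keepdims, weights)
    return _ureduce(a,
                    func=_quantile_ureduce_func,
    ...<5 lines>...
                    overwrite_input=overwrite_input,
                    method=method)
    r = func(a, **kwargs)
    result = _quantile(arr,
                       quantiles=q,
    ...<2 lines>...
                       out=out,
                       weights=wgt)
    slices_having_nans = np.isnan(arr[-1, ...])
                                  ~~~^^^^^^^^^
IndexError: index -1 is out of bounds for axis 0 with size 0
```

View pics/s5.png

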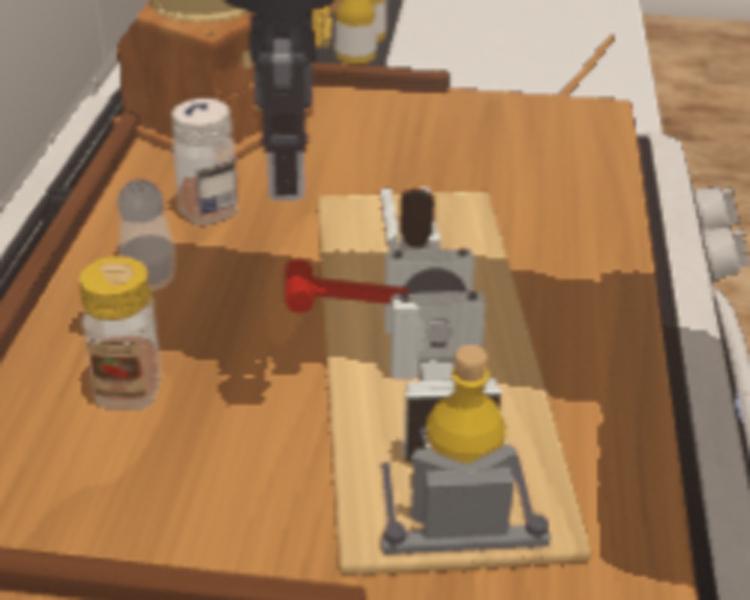

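The lever lies at its stop: the barrel at (300,285) has its top about 141 mm up, against the 140 mm expected when closed. The bottle is upright between jaw and block, the jars are untouched, and the gripper is clear.

```bash
python3 -c "
from bench import bot
print(bot.sign_off())"
```

```text
the job is handed in; nothing more can be done
None
```

The bottle is seated upright against the V-block with the jaw springs fully compressed, the cam lever is locked over at its far stop, the jars were left untouched, and the job was handed in at about 13.5 s.

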